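# Change the filter wheel of the microscope's filter unit

## Task

Fit the silver filter wheel with the coloured glasses into the open filter-wheel unit: set it on the drive hub, turn it gently, without forcing it down, until its four holes find the hub's four studs and it sits fully home, and let go of it. Then slide the grey cover shut over it until its spring tab clicks past the ledge. Leave the black wheel and the other things on the bench where they are.

Things in the scene. Friction and masses are not known exactly. Their poses are not given: they have to be found in the camera images.
- wheel: Silver filter wheel, 0.2 kg, lying in a shallow grey tray: disc 104 mm dia, 8 mm thick, eight coloured glasses. Knurled round knob on its axis, 30 mm dia, gripped at 17 to 32 mm above the underside (27 mm dia neck below). Origin: centre of the underside, z up. Blind centre bore 14 mm dia, 17 mm deep, from below; four 9 mm through holes on a 22 mm radius, at 45, 135, 225 and 315 deg from its own x.
- filter_unit: Black filter-wheel unit, fixed: 144 mm wide (its x), from 78 mm behind to 236 mm ahead of the hub axis along its y, silver rails on the long sides, tops at 60 mm. The wheel well, 116 mm wide between the rail lips and 124 mm long, is centred on the hub; the drive block (top at 43 mm) lies beyond it on the +y side, under the open cover. Origin: on the hub axis, at bench level; z up.
- hub_seat (a point): Centre of the drive hub's flat flange, 16 mm above the bench, where the wheel's underside rests; axes as the unit's. From the flange rise a 12 mm dia centre spigot, 16 mm tall with a 4 mm tapered nose, and four brass studs, 6 mm dia, 10 mm tall, on a 22 mm radius, 90 deg apart. The hub stands at any angle, NOT shown by this point; its drive holds it (0.4 N m). Any of the four fits is right.
- cover_grip (a point): Centre of the black thumb ridge on the grey cover: ridge 10 mm thick along the unit's y, 50 mm long along its x, standing 18 mm above the cover plate (plate top 56 mm, ridge top 74 mm above the bench). The plate reaches from 100 mm ahead (-y) to 32 mm behind (+y) this point; the steel spring tab sticks out 30 mm farther behind. A wheel not fully down blocks the cover. Axes as the unit's.
- cover (a joint): Travel of the cover along its rails, in m: 0 fully shut (a hard stop), 0.13 to 0.14 open; it shuts towards the unit's -y. It slides with about 2 N; the tab meets the ledge at about 0.011 and takes some 5 to 10 N to ride over it, clicking down about 6 mm before shut.
- cover_tab (a joint): Lift of the cover's flexible steel tab, in rad: 0 relaxed, about 0.1 while its hook rides over the ledge, back near 0 when it has clicked behind it.
- old_wheel: Black wheel of the same size with blank steel discs and a black knob, lying in another grey tray; it stays there. Origin: centre of its underside.
- rock: Sawn piece of banded tan rock, about 105 x 80 x 32 mm, a bystander. Origin: centre of its underside.
- blower: Black rubber-bulb dust blower standing on its foot, 58 mm dia, 97 mm tall, a bystander. Origin: centre of its underside.
- mount: Amber resin mount with a polished section, 30 mm dia, 20 mm tall, a bystander. Origin: centre of its underside.
- objective: Microscope objective standing on its thread end, 28 mm dia, 41 mm tall, a bystander. Origin: centre of its underside.
- driver: Screwdriver with a red handle, 150 mm long, lying on the bench, a bystander. Origin: its middle.

How it is judged:
On the way:
1. the silver wheel sits fully down on the hub over its studs, with the cover still open (z of wheel in the frame of hub_seat below 0.002 m and horizontal distance between wheel and hub_seat below 0.003 m and value of joint cover above 0.1 m and contact force between the fingers and wheel below 0.05 N), for 0.2 s.
At the end, for the whole second after the job is handed in: The silver wheel sits fully down on the hub (within 2 mm of the seat height, 3 mm of its axis, level within 2 degrees) over the four studs and at rest; the cover is fully shut (within 3 mm) with its tab sprung back down behind the ledge (z of wheel in the frame of hub_seat between -0.002 and 0.002 m and horizontal distance between wheel and hub_seat below 0.003 m and angle between the z axis of wheel and the z axis of hub_seat, either way round below 0.04 rad and value of joint cover below 0.003 m and value of joint cover_tab below 0.03 rad and linear speed of wheel below 0.02 m/s); the robot touches nothing.
It fails at once if the black wheel or another bystander is moved by more than 20 mm (distance of any of old_wheel, rock, blower, mount, objective, driver from where it was at the start of the episode above 0.02 m).
It fails at once if the wheel is forced against the unit with more than 80 N (contact force between wheel and filter_unit above 80 N).
It also fails if it takes over 61 s, if anything falls off the work surface, if the arm or the gripper's body presses on something with over 40 N, if the wrist force passes 120 N, or if a joint passes its speed limit or range.

## Robot

A 7-joint arm with a two-finger parallel gripper is mounted at the origin on the work surface. World frame = base frame: x ahead of the robot, y to its left, z up, the work surface at z = 0. Lengths are in m, angles in rad, forces in N, time in s.
With the tool pointing down it reaches from about 0.4 to 0.875 m from the base axis. Payload 19.3 kg.
Tool frame: the origin (TCP) lies midway between the tips of the shut fingers; the grasp point (between the pads) lies 19 mm behind it; z points along the fingers, y is the line along which they close (so a half turn about z gives the same grasp; the last joint's range is limited). The gripper opens to 85 mm and grips with 20 to 120 N. Pads are 22 mm wide; open, the fingers measure 114 mm over their backs; the gripper's body (76 mm by 85 mm) begins 54 mm behind the grasp point. The pads swing forward as they close: fully open they stand 13 mm farther back than shut.
Start: joints at [1.083, 0.521, -0.036, 1.599, 0.021, 1.021, -0.113], TCP at [0.254, -0.571, 0.231] pointing down, gripper open.
Joint ranges: [-2.91, 2.91], [-0.3, 2.13], [-1.5, 1.42], [0.17, 2.43], [-1.26, 4.41], [0.16, 1.93], [-2.52, 2.52]. Speed limits (rad/s): [1.89, 1.89, 2.39, 2.39, 3.01, 3.01, 3.01].

## Interface

Orientations are given as [roll, pitch, yaw] about the fixed x, y, z axes, in that order (R = Rz(yaw) Ry(pitch) Rx(roll)).
In Python, from workcell import * gives the robot as it stands. The module is installed in compiled form; this text tells all that it offers.
- The arm moves only by the tool play_rows, never from a script. Its argument "deltas" is a list of rows, each a list of 7 numbers: the shift along the tool's x, y, z in units of 500 mm (1.0 is 500 mm), then the turn, a rotation vector about the tool's x, y, z in units of 120 degrees (1.0 is 120 degrees), then the closure, from 0 (fully open) to 1 (shut). A call has 1 to 10 rows; each row is the pose to reach, as a shift and turn from the pose commanded when the call began, along the tool's axes at that moment; what a row does not reach only later rows make up. A row lasts 1/10 s, in which the tool goes at most 50 mm and 8.59 degrees, less where a joint would pass 70% of its speed; a pose out of reach is approached as far as the arm can. A call with a number of a shift or a turn outside -1 to 1 is refused whole. A call with a gripper value outside its range is refused whole. The fingers move at their own pace and stop on an object; "newtons" is the grip in N (left out, the last holds). Time passes only in rows, so rows that repeat a pose let the fingers close. It gives the time, the measured TCP pose, the force, the opening and the grip force at its end, in the units of the state.
- observe(): the state, without advancing time (a new reading comes with each control period).
- grab_frame(name): name is "scene" or "side" or "wrist"; returns the picture (384x512x3 uint8, red, green, blue); there is no depth.
- get_calibration(name): a dict with "fovy" (degrees; the focal length in pixels is half the picture's height over the tangent of half this angle, whatever the lens; pixels are square), "cx", "cy" (the principal point, pixels), "xyz" and "rotation" of the camera in the world. Camera axes: x right, y down, z forward; pixel columns grow to the right and rows downward; lengths in m; the calibration is good to about 2 mm. A picture is of the moment at which its call begins: read the wrist's pose just before it. get_calibration takes no time and is no camera call; for the wrist camera it gives the pose at the moment of the call.
- job_done(): hands the job in; it is judged then, once.
The state is a dict: "clock": time; "qpos": joint angles; "qd": joint speeds; "joint_efforts": joint torques, N m; "position": TCP position; "tool_rot": TCP orientation; "force": force on the tool from outside, world axes, zero at the start; "moment": the same for the moment, N m; "grip_width": finger opening in m; "finger_force": force on a finger pad.
Only numpy, scipy, OpenCV 4.12 (cv2) and the standard library are available. Lean on these libraries where they do the work, as an engineer would, in place of code of your own. Each camera call takes 0.05 s, during which the arm holds its last target. There are 200 camera calls.

## Working session

There is one attempt and no reset: what is moved stays moved. The work goes in short steps, Python scripts to look and compute and a tool call to move; the robot and the scene stay as the last step left them, time stands still between calls to the robot, and variables do not carry over. Pictures are saved under pics/ and viewed, at most 10 in all, crops included, and the job is handed in when it is done.

Besides the shell and the picture viewer there is one more tool, called after ">>>" by a JSON object that holds its "name" and its "arguments", one argument or row to a line. play_rows: Moves the arm, as the interface text tells. Its arguments: {"type":"object","properties":{"deltas":{"type":"array"},"newtons":{"type":"number"}},"required":["deltas"]}

```bash
mkdir -p pics
python3 - <<'E'
from workcell import *
import cv2, numpy as np
s=observe();print(s)
ims=[]
for n in("scene","side","wrist"):
    c=get_calibration(n);print(n,c)
    im=grab_frame(n);np.save(f"pics/{n}0.npy",im);cv2.imwrite(f"pics/{n}0.png",im[:,:,::-1])
E
```

```text
{'clock': 0.0, 'qpos': array([ 1.08277518,  0.52199902, -0.03634615,  1.60000294,  0.02120919,
        1.0210949 , -0.11279546]), 'qd': array([-0.00064127, -0.00046816,  0.0002982 ,  0.00188969, -0.00047075,
        0.00114959,  0.00022417]), 'joint_efforts': array([-1.40222484e-03, -9.27095175e+01,  1.97876640e+00, -3.69928193e+01,
        1.76951877e-02,  8.27976532e-03,  1.18085586e-05]), 'position': array([ 0.25344429, -0.57093975,  0.23073668]), 'tool_rot': array([-3.14047652e+00,  7.83141390e-05,  4.17836728e-01]), 'force': array([ 0.7054084 , -0.31661806,  0.03211716]), 'moment': array([ 0.03573805,  0.0263776 , -0.01036082]), 'finger_force': 0.0, 'grip_width': 0.08532875391915111}
scene {'fovy': 55.40294570768492, 'cx': 252.8132229970716, 'cy': 193.00226700083167, 'xyz': array([ 1.58895198, -0.31541424,  0.76017053]), 'rotation': array([-2.12879627,  0.0239439 ,  1.29679829])}
side {'fovy': 52.69278989539812, 'cx': 255.6206467414569, 'cy': 194.7209601351251, 'xyz': array([0.10508911, 0.90062795, 0.64995198]), 'rotation': array([-2.09128012,  0.01815206, -2.70371367])}
wrist {'fovy': 66.71571228529065, 'cx': 258.8364692574324, 'cy': 189.0096088121135, 'xyz': array([ 0.33101117, -0.53660621,  0.37341518]), 'rotation': array([ 2.81324427e+00, -2.38655188e-04, -1.15260178e+00])}
```

View pics/scene0.png

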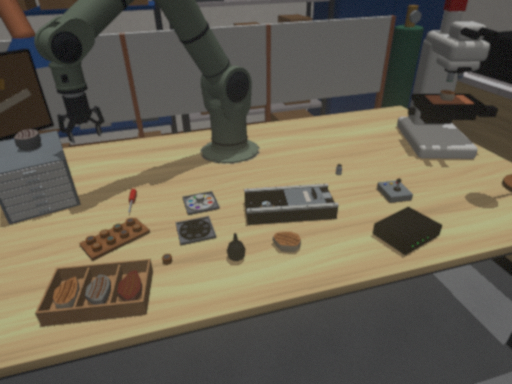

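View pics/side0.png

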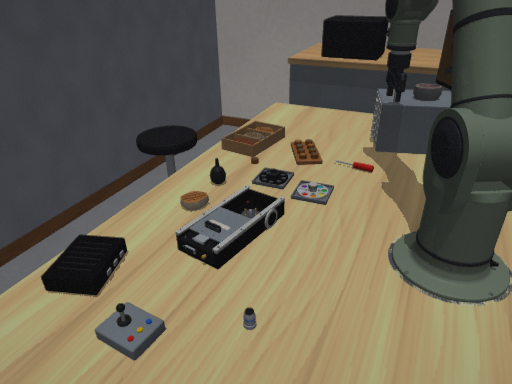

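The scene view shows the silver wheel at (200,203), the black wheel at (196,230), and the unit over x 245–337 with its well at the left, near (265,203). In the side view the silver wheel is at (313,190), and the unit's well is at (252,207) with the thumb ridge at (213,227).

```bash
cat > h.py <<'E'
from workcell import *
import cv2, numpy as np
from scipy.spatial.transform import Rotation as R
def K(c):
    f=192/np.tan(np.radians(c["fovy"])/2); return f
def ray(c,p):
    d=np.array([(p[0]-c["cx"])/K(c),(p[1]-c["cy"])/K(c),1.]); return R.from_euler('xyz',c["rotation"]).apply(d)
def onz(c,p,z):
    d=ray(c,p);o=c["xyz"]; return o+d*(z-o[2])/d[2]
def proj(c,X):
    q=R.from_euler('xyz',c["rotation"]).inv().apply(np.atleast_2d(X)-c["xyz"]);return q[:,:2]/q[:,2:]*K(c)+[c["cx"],c["cy"]]
def tri(c1,p1,c2,p2):
    d1,d2=ray(c1,p1),ray(c2,p2);A=np.stack([d1,-d2],1);t=np.linalg.lstsq(A,c2["xyz"]-c1["xyz"],rcond=None)[0]
    a,b=c1["xyz"]+t[0]*d1,c2["xyz"]+t[1]*d2;return (a+b)/2,np.linalg.norm(a-b)
def tool(X,s=None):
    "world offset of TCP to X in tool axes, row units"
    s=s or observe();return R.from_euler('xyz',s["tool_rot"]).inv().apply(np.array(X)-s["position"])/.5
E
python3 - <<'E'
from h import *
a,b=get_calibration("scene"),get_calibration("side")
for n,p,q in(("wheel",(200,203),(313,190)),("black",(196,230),(273,177)),("ridge",(305,196),(213,227))):print(n,tri(a,p,b,q),onz(a,p,.02),onz(b,q,.02))
for p in((245,222),(336,220),(245,190),(334,187)):print(p,onz(a,p,.0),onz(a,p,.06))
s=cv2.imread("pics/scene0.png")[170:255,160:350];t=cv2.imread("pics/side0.png")[155:270,165:345]
o=np.zeros((600,760,3),np.uint8)
s=cv2.resize(s,None,fx=3.2,fy=3.2,interpolation=2);t=cv2.resize(t,None,fx=2.8,fy=2.8,interpolation=2)
o[:s.shape[0],:s.shape[1]]=s;o[275:275+t.shape[0],:t.shape[1]]=t;cv2.imwrite("pics/crop0.png",o)
E
```

```text
wheel (array([ 0.42661925, -0.21463799,  0.00665931]), np.float64(0.002808985346199895)) [ 0.44933369 -0.21580978  0.02      ] [ 0.41974539 -0.19388553  0.02      ]
black (array([ 0.588614  , -0.25232674,  0.00649402]), np.float64(0.0007537997298094941)) [ 0.60704428 -0.25326538  0.02      ] [ 0.57845105 -0.22875917  0.02      ]
ridge (array([0.58467668, 0.1529447 , 0.05318679]), np.float64(0.02434538124330739)) [0.52285334 0.16917737 0.02      ] [0.61489699 0.12658679 0.02      ]
(245, 222) [ 0.58670834 -0.08093865  0.        ] [ 0.66581509 -0.09944573  0.06      ]
(336, 220) [0.67106927 0.22443063 0.        ] [0.74351744 0.18182086 0.06      ]
(245, 190) [ 0.37990812 -0.02684003  0.        ] [ 0.47533754 -0.04961709  0.06      ]
(334, 187) [0.46735147 0.31767257 0.        ] [0.55587902 0.26770325 0.06      ]
```

View pics/crop0.png

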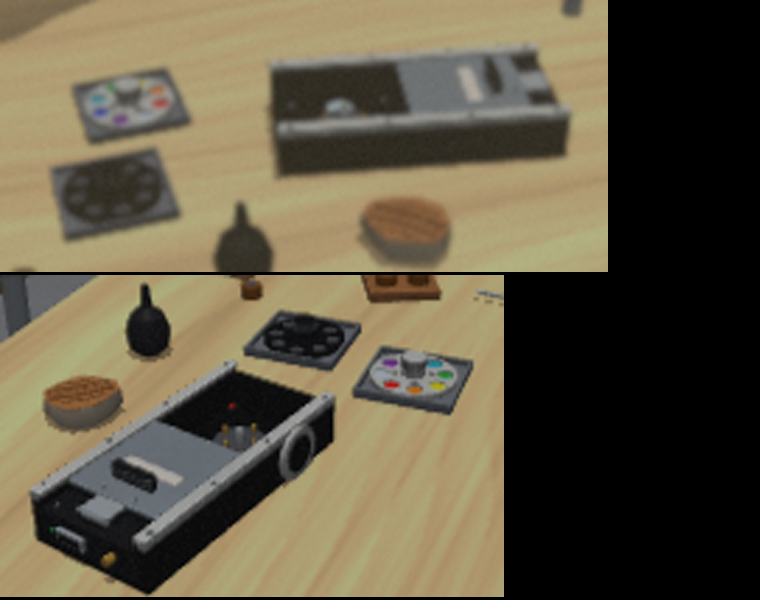

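The crop shows the hub at scene (266,203) / side (251,213), the ridge at (314,193) / (212.5,226), and the wheel knob top at (200,197) / (312.5,183). The near rail runs from (246,210) to (337,205).

Run:
```python
from h import *
a,b=get_calibration("scene"),get_calibration("side")
for n,p,q in(("knobtop",(200,197.2),(312.5,182.5)),("ridge",(313.7,193.4),(212.5,226)),("hub",(266,203.4),(250.7,212.9))):print(n,tri(a,p,b,q))
p,q=onz(a,(246,210),.06),onz(a,(337,205),.06);print(p,q,np.degrees(np.arctan2(*(q-p)[1::-1])))
s=observe();T=R.from_euler('xyz',s["tool_rot"]);c=get_calibration("wrist")
print("cam in tool",T.inv().apply(c["xyz"]-s["position"]),(T.inv()*R.from_euler('xyz',c["rotation"])).as_matrix().round(3))
W=np.array([.44,-.21,.20]);print("delta",tool(W))
```

```text
knobtop (array([ 0.42993965, -0.21280551,  0.03492878]), np.float64(0.004389016558668139))
ridge (array([0.58203725, 0.17646219, 0.06463829]), np.float64(0.0024666563828980403))
hub (array([0.5429534 , 0.01509631, 0.0258207 ]), np.float64(0.013132206561071811))
[ 0.60124163 -0.07906959  0.06      ] [0.66652975 0.22409025 0.06      ] 77.8464751631747
cam in tool [ 8.48673855e-02 -7.92307389e-05 -1.42646305e-01] [[ 0.    -0.947 -0.322]
 [ 1.     0.     0.001]
 [-0.001 -0.322  0.947]]
delta [ 0.63399944 -0.50851351  0.06210915]
```

>>> {"name": "play_rows", "arguments": {
  "deltas": [
    [0.08, -0.066, 0.01, 0, 0, 0, 0],
    [0.15, -0.13, 0.02, 0, 0, 0, 0],
    [0.23, -0.19, 0.03, 0, 0, 0, 0],
    [0.3, -0.26, 0.04, 0, 0, 0, 0],
    [0.38, -0.32, 0.05, 0, 0, 0, 0],
    [0.46, -0.38, 0.06, 0, 0, 0, 0],
    [0.53, -0.45, 0.062, 0, 0, 0, 0],
    [0.61, -0.51, 0.062, 0, 0, 0, 0],
    [0.613, -0.511, 0.062, 0, 0, 0, 0],
    [0.613, -0.511, 0.062, 0, 0, 0, 0]
  ]
}}

```text
clock: 1.15
position: [0.4306, -0.2123, 0.2003]
tool_rot: [-3.141, 0.0, 0.421]
force: [-1.0, -0.3, 0.9]
grip_width: 0.0853
finger_force: 0.0
```

Run:
```python
from h import *
import json
s=observe();c=get_calibration("wrist");im=grab_frame("wrist");print(s["clock"],s["position"],s["tool_rot"],s["qpos"])
cv2.imwrite("pics/w1.png",im[:,:,::-1]);json.dump({k:np.array(v).tolist() for k,v in c.items()},open("pics/w1.json","w"))
print(proj(c,[.43,-.213,.035]),proj(c,[.543,.015,.026]))
```

```text
1.15 [ 0.43056074 -0.21229125  0.20025786] [-3.14144838e+00  1.10929229e-05  4.20504905e-01] [ 0.45681684  0.33774683 -0.15231403  1.99870499  0.06932798  0.81007111
 -0.88514851]
[[258.93924562 172.36565493]] [[ 80.12697613 -39.42667237]]
```

View pics/w1.png

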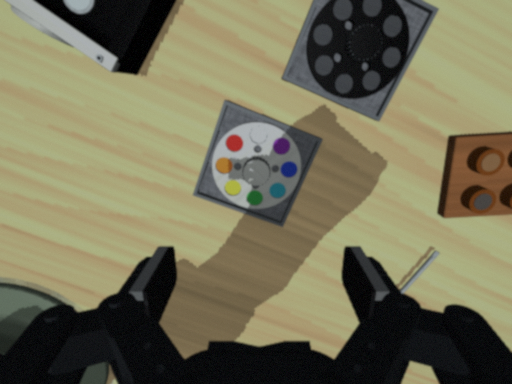

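The wrist view shows the silver wheel's disc centred near (257,166), knob at (257,171), and small dark through holes near (258,150), (238,166) and (276,168). The unit's corner is at top left.

Run:
```python
from h import *
import json
c={k:np.array(v) for k,v in json.load(open("pics/w1.json")).items()};im=cv2.imread("pics/w1.png")
roi=np.zeros(im.shape[:2],np.uint8);cv2.circle(roi,(257,166),52,255,-1)
hsv=cv2.cvtColor(im,cv2.COLOR_BGR2HSV)
m=cv2.bitwise_and(cv2.inRange(hsv,(0,120,40),(180,255,255)),roi)
n,l,st,ce=cv2.connectedComponentsWithStats(m)
g=[ce[i] for i in range(1,n) if 80<st[i,4]<500];print(np.round(g,1))
from scipy.optimize import least_squares
P=np.array([onz(c,p,.012)[:2] for p in g])
r=least_squares(lambda v:np.hypot(*(P-v[:2]).T)-v[2],[.43,-.213,.037],loss='soft_l1',f_scale=.001);print("centre",r.x,"res mm",(r.fun*1e3).round(1))
ctr=r.x[:2];gray=cv2.GaussianBlur(cv2.cvtColor(im,cv2.COLOR_BGR2GRAY),(3,3),0).astype(np.float32)
th=np.radians(np.arange(0,360,3))
px=proj(c,np.c_[ctr[0]+.022*np.cos(th),ctr[1]+.022*np.sin(th),0*th+.012]).astype(np.float32)
v=cv2.remap(gray,px[:,0:1],px[:,1:2],1).ravel();print(v.astype(int).tolist())
# knob
print("glass angles",np.degrees(np.arctan2(*(P-ctr).T[::-1])).round(1))
```

```text
[[234.  142.7]
 [281.1 145.7]
 [223.8 165. ]
 [288.4 168.9]
 [232.4 187.4]
 [277.1 190. ]
 [254.5 197.4]]
centre [ 0.4288066  -0.20998646  0.03791346] res mm [ 0.1  0.  -0.1 -0.1  0.1 -0.   0. ]
[174, 171, 160, 137, 114, 101, 97, 94, 91, 95, 113, 140, 163, 172, 175, 176, 176, 175, 175, 175, 175, 175, 175, 176, 175, 174, 174, 171, 162, 146, 128, 113, 102, 91, 77, 67, 63, 63, 62, 65, 75, 90, 102, 109, 111, 110, 109, 108, 109, 112, 118, 124, 131, 139, 144, 148, 147, 147, 144, 141, 139, 137, 130, 117, 103, 94, 90, 90, 89, 91, 94, 100, 105, 105, 104, 105, 107, 107, 107, 107, 108, 108, 108, 109, 110, 110, 110, 110, 111, 111, 110, 107, 98, 84, 70, 60, 58, 58, 60, 67, 81, 96, 106, 110, 111, 112, 112, 112, 111, 110, 110, 111, 118, 132, 151, 166, 172, 174, 175, 175]
glass angles [  65.6  -24.7  110.5  -69.5  155.5 -114.5 -159.1]
```

>>> {"name": "play_rows", "arguments": {
  "deltas": [
    [0.08, -0.06, -0.02, 0, 0, 0, 0],
    [0.15, -0.13, -0.02, 0, 0, 0, 0],
    [0.23, -0.19, -0.02, 0, 0, 0, 0],
    [0.3, -0.26, -0.02, 0, 0, 0, 0],
    [0.36, -0.32, -0.02, 0, 0, 0, 0],
    [0.36, -0.325, -0.02, 0, 0, 0, 0],
    [0.36, -0.325, -0.02, 0, 0, 0, 0]
  ]
}}

```text
clock: 1.9
position: [0.5285, 0.0076, 0.2099]
tool_rot: [-3.142, 0.001, 0.418]
force: [0.4, -0.9, -0.3]
grip_width: 0.0854
finger_force: 0.0
```

Run:
```python
from h import *
import json
s=observe();c=get_calibration("wrist");im=grab_frame("wrist");print(s["clock"],s["position"],s["tool_rot"],s["qpos"])
cv2.imwrite("pics/w2.png",im[:,:,::-1]);json.dump({k:np.array(v).tolist() for k,v in c.items()},open("pics/w2.json","w"))
print(proj(c,[.543,.015,.026]))
```

```text
1.9 [0.52850791 0.00764886 0.20994789] [-3.14154695e+00  7.93356166e-04  4.17631641e-01] [ 0.04329445  0.40194294 -0.22263547  1.8676379   0.1120668   0.88479951
 -1.38651158]
[[257.81430354 153.36471403]]
```

View pics/w2.png

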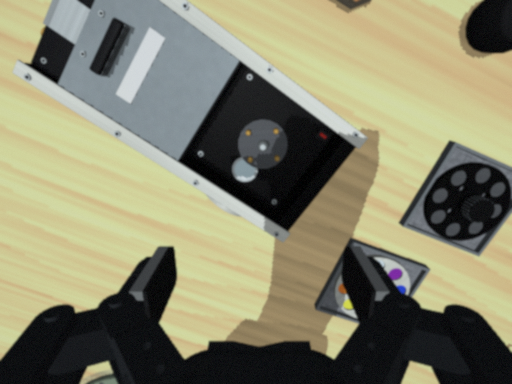

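The hub disc is at (263,145) with brass studs near (248,132), (277,131) and (277,159). The ridge is at about (110,47), and the rails run diagonally, e.g. (18,66) to (283,235).

Run:
```python
from h import *
import json
c={k:np.array(v) for k,v in json.load(open("pics/w2.json")).items()};im=cv2.imread("pics/w2.png")
roi=np.zeros(im.shape[:2],np.uint8);cv2.circle(roi,(263,145),27,255,-1)
hsv=cv2.cvtColor(im,cv2.COLOR_BGR2HSV)
m=cv2.bitwise_and(cv2.inRange(hsv,(8,90,60),(35,255,255)),roi)
n,l,st,ce=cv2.connectedComponentsWithStats(m)
g=[]
for i in range(1,n):
    if st[i,4]>5:
        X=onz(c,ce[i],.024);g.append(X[:2]);print(st[i,4],ce[i].round(1),X.round(4))
gray=cv2.cvtColor(im,cv2.COLOR_BGR2GRAY)
# flange disc
f=cv2.bitwise_and(((gray>45)&(hsv[...,1]<70)).astype(np.uint8)*255,roi)
cn=max(cv2.findContours(f,0,1)[0],key=cv2.contourArea);(x,y),rr=cv2.minEnclosingCircle(cn);print("flange",x,y,rr,onz(c,(x,y),.016))
if len(g)>=3:
    g=np.array(g);
    from scipy.optimize import least_squares
    r=least_squares(lambda v:np.hypot(*(g-v[:2]).T)-.022,g.mean(0)).x;print("ctr",r,np.degrees(np.arctan2(*(g-r).T[::-1])).round(1))
# rails: bright low-sat long lines
b=((gray>150)&(hsv[...,1]<40)).astype(np.uint8)*255
for L in cv2.HoughLinesP(b,1,np.pi/360,60,minLineLength=120,maxLineGap=20)[:8,0]:
    p,q=onz(c,L[:2],.06),onz(c,L[2:],.06);print(L,p[:2].round(4),q[:2].round(4),np.degrees(np.arctan2(*(q-p)[1::-1])).round(2))
# ridge
d=((gray<45)).astype(np.uint8)[10:85,80:140]
n,l,st,ce=cv2.connectedComponentsWithStats(d)
for i in range(1,n):
    if st[i,4]>100:print("ridge",st[i],ce[i]+[80,10],onz(c,ce[i]+[80,10],.068),cv2.minAreaRect(np.argwhere(l==i)[:,::-1].astype(np.float32)))
```

```text
26 [275.7 130.7] [0.5741 0.0071 0.024 ]
24 [248.  132.3] [0.56   0.0345 0.024 ]
24 [276.7 157.8] [ 0.5467 -0.0071  0.024 ]
25 [249.8 159.2] [0.5326 0.0205 0.024 ]
flange 262.0 145.0 26.683427810668945 [0.55203229 0.01371551 0.016     ]
ctr [0.55335625 0.01370552] [ -17.7   72.3 -107.7  161.9]
[ 14  66 264 219] [0.533  0.2573] [ 0.4855 -0.018 ] -99.8
[ 14  68 264 221] [0.5312 0.257 ] [ 0.4833 -0.019 ] -99.86
[ 13  73 264 227] [0.5264 0.2572] [ 0.4766 -0.022 ] -100.12
[160   1 362 133] [0.6378 0.1498] [ 0.6104 -0.0686] -97.14
[ 14  69 265 223] [0.5304 0.2569] [ 0.4815 -0.021 ] -99.97
[ 13  72 264 226] [0.5273 0.2573] [ 0.4777 -0.0215] -100.09
[ 15  64 262 216] [0.5351 0.2567] [ 0.4879 -0.0145] -99.88
[173   0 350 124] [0.6431 0.1397] [ 0.6133 -0.0533] -98.79
ridge [ 11   9  37  55 873] [108.87170676  47.04123711] [0.58484    0.17735056 0.068     ] ((29.616497039794922, 37.44953155517578), (17.98681640625, 56.132362365722656), 24.943904876708984)
```

Hub centre is (0.5533, 0.0137) with studs at −17.7° mod 90. Wheel centre is (0.429, −0.211) with holes at 20.5°. So I need a −38° turn, and I'll grip with the tool yawed +38° first.

>>> {"name": "play_rows", "arguments": {
  "deltas": [
    [-0.06, 0.053, 0.03, 0, 0, -0.053, 0.2],
    [-0.12, 0.107, 0.07, 0, 0, -0.106, 0.2],
    [-0.18, 0.16, 0.12, 0, 0, -0.159, 0.2],
    [-0.24, 0.213, 0.17, 0, 0, -0.212, 0.2],
    [-0.3, 0.266, 0.22, 0, 0, -0.265, 0.2],
    [-0.359, 0.319, 0.26, 0, 0, -0.317, 0.2],
    [-0.359, 0.319, 0.3, 0, 0, -0.317, 0.2],
    [-0.359, 0.319, 0.3, 0, 0, -0.317, 0.2],
    [-0.359, 0.319, 0.3, 0, 0, -0.317, 0.2]
  ]
}}

```text
clock: 2.85
position: [0.4289, -0.2109, 0.0607]
tool_rot: [-3.141, 0.0, 1.08]
force: [-0.0, 0.5, 0.6]
grip_width: 0.0686
finger_force: 0.0
```

Run:
```python
from h import *
import json
s=observe();c=get_calibration("wrist");im=grab_frame("wrist");print(s["clock"],s["position"],s["tool_rot"],s["qpos"][6],s["grip_width"])
cv2.imwrite("pics/w3.png",im[:,:,::-1]);json.dump({k:np.array(v).tolist() for k,v in c.items()},open("pics/w3.json","w"))
print(tool([.429,-.211,.012],s))
hsv=cv2.cvtColor(im,cv2.COLOR_RGB2HSV)
m=cv2.inRange(hsv,(0,120,40),(180,255,255));u=proj(c,[.429,-.211,.012])[0];print(u)
roi=m*0;cv2.circle(roi,tuple(int(v) for v in u),105,255,-1);m&=roi
n,l,st,ce=cv2.connectedComponentsWithStats(m)
g=np.array([ce[i] for i in range(1,n) if 150<st[i,4]<1500]);P=np.array([onz(c,p,.012)[:2] for p in g])
from scipy.optimize import least_squares
r=least_squares(lambda v:np.hypot(*(P-v[:2]).T)-.0379,[.429,-.211],loss='soft_l1',f_scale=.001);print(len(g),r.x,(r.fun*1e3).round(1),np.degrees(np.arctan2(*(P-r.x).T[::-1])).round(1))
```

```text
2.85 [ 0.42894751 -0.2109143   0.06070795] [-3.14124282e+00  1.64361953e-04  1.07998160e+00] -0.4612952548889911 0.06860502448838923
[-8.56775838e-05  2.07449975e-04  9.74158545e-02]
[257.26928183 214.48984682]
7 [ 0.42897311 -0.20923736] [-0.1  0.1  0.1 -0.  -0.   0.  -0. ] [  65.5  110.6  -24.4  155.8  -69.5 -159.4 -114.5]
```

>>> {"name": "play_rows", "arguments": {
  "deltas": [
    [0.0025, -0.001, 0.05, 0, 0, 0, 0.2],
    [0.0025, -0.001, 0.097, 0, 0, 0, 0.2],
    [0.0025, -0.001, 0.097, 0, 0, 0, 0.2],
    [0.0025, -0.001, 0.097, 0, 0, 0, 1],
    [0.0025, -0.001, 0.097, 0, 0, 0, 1],
    [0.0025, -0.001, 0.097, 0, 0, 0, 1],
    [0.0025, -0.001, 0.097, 0, 0, 0, 1],
    [0.0025, -0.001, 0.097, 0, 0, 0, 1]
  ],
  "newtons": 40
}}

```text
clock: 3.7
position: [0.4301, -0.2093, 0.0132]
tool_rot: [3.14, -0.0, 1.082]
force: [-1.6, 1.7, 15.9]
grip_width: 0.0285
finger_force: 38.3
```

>>> {"name": "play_rows", "arguments": {
  "deltas": [
    [0, 0, -0.02, 0, 0, 0, 1],
    [0, 0, -0.08, 0, 0, 0, 1],
    [0, 0, -0.16, 0, 0, 0, 1],
    [0, 0, -0.22, 0, 0, 0, 1],
    [0, 0, -0.22, 0, 0, 0, 1]
  ]
}}

```text
clock: 4.2
position: [0.431, -0.21, 0.1261]
tool_rot: [3.135, -0.0, 1.081]
force: [0.8, -0.0, -2.8]
grip_width: 0.0285
finger_force: 40.1
```

Run:
```python
from h import *
s=observe();c=get_calibration("wrist");im=grab_frame("wrist");print(s["clock"],s["position"],s["tool_rot"],s["qpos"][6],s["grip_width"],s["force"],s["finger_force"])
cv2.imwrite("pics/w4.png",im[:,:,::-1])
print(tool([.5533,.0137,.12],s))
```

```text
4.2 [ 0.43102828 -0.21000043  0.12610902] [ 3.13530677e+00 -2.07502528e-04  1.08108454e+00] -0.40722943304308834 0.02846493709577064 [ 0.7848147  -0.02345757 -2.77519311] 40.06150424480438
[0.50984089 0.00527966 0.01235726]
```

View pics/w4.png

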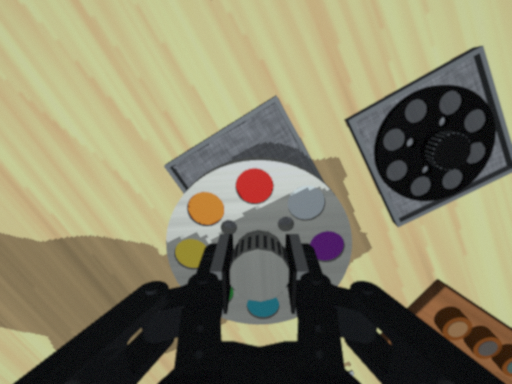

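The wheel is held by its knob at about (258,265), with the disc level and free of the tray; the black wheel is untouched. Next I move above the hub, turning −38° on the way.

>>> {"name": "play_rows", "arguments": {
  "deltas": [
    [0.08, 0.001, 0, 0, 0, 0.05, 1],
    [0.16, 0.002, 0, 0, 0, 0.1, 1],
    [0.24, 0.003, 0, 0, 0, 0.15, 1],
    [0.32, 0.004, 0, 0, 0, 0.2, 1],
    [0.4, 0.005, 0.01, 0, 0, 0.25, 1],
    [0.48, 0.005, 0.02, 0, 0, 0.3, 1],
    [0.51, 0.005, 0.03, 0, 0, 0.317, 1],
    [0.51, 0.005, 0.03, 0, 0, 0.317, 1],
    [0.51, 0.005, 0.03, 0, 0, 0.317, 1]
  ]
}}

```text
clock: 5.15
position: [0.5507, 0.0146, 0.1061]
tool_rot: [-3.141, 0.002, 0.419]
force: [0.0, -0.2, -1.6]
grip_width: 0.0287
finger_force: 40.1
```

```bash
cat > wheel.py <<'E'
from h import *
from scipy.optimize import least_squares
s=observe();c=get_calibration("wrist");im=grab_frame("wrist")
print(s["clock"],s["position"],s["tool_rot"],s["qpos"][6],s["grip_width"],s["force"],s["finger_force"])
zt=s["position"][2]-.002
hsv=cv2.cvtColor(im,cv2.COLOR_RGB2HSV);m=cv2.inRange(hsv,(0,110,40),(180,255,255))
n,l,st,ce=cv2.connectedComponentsWithStats(m)
P=[]
for i in range(1,n):
    X=onz(c,ce[i],zt);r=np.hypot(*(X-s["position"])[:2])
    if st[i,4]>250 and .03<r<.046: P.append(X[:2])
P=np.array(P)
r=least_squares(lambda v:np.hypot(*(P-v[:2]).T)-.0379,s["position"][:2],loss='soft_l1',f_scale=.001)
a=np.degrees(np.arctan2(*(P-r.x).T[::-1]))
print(len(P),"centre",r.x,"res",(r.fun*1e3).round(1),"glass mod45",(a%45).round(1))
E
python3 wheel.py
```

```text
5.15 [0.55069292 0.01455092 0.10611728] [-3.14144653e+00  1.73095898e-03  4.19052657e-01] -1.4127130782820392 0.02869383171145597 [ 0.01026978 -0.23301358 -1.55323279] 40.05964815616608
5 centre [0.54948762 0.0143661 ] res [0.8 0.3 0.9 0.6 1.6] glass mod45 [26.9 26.5 28.8 26.  28.5]
```

>>> {"name": "play_rows", "arguments": {
  "deltas": [
    [0.006, 0.004, 0.04, 0, 0, 0, 1],
    [0.006, 0.004, 0.08, 0, 0, 0, 1],
    [0.006, 0.004, 0.112, 0, 0, 0, 1],
    [0.006, 0.004, 0.112, 0, 0, 0, 1],
    [0.006, 0.004, 0.112, 0, 0, 0, 1]
  ]
}}

```text
clock: 5.7
position: [0.5548, 0.0133, 0.0512]
tool_rot: [3.142, 0.0, 0.417]
force: [-0.5, 0.2, -0.6]
grip_width: 0.0282
finger_force: 40.0
```

```bash
python3 wheel.py
```

```text
5.7 [0.5548344  0.01331241 0.05121138] [3.14152193e+00 3.74657704e-04 4.16900924e-01] -1.4318186466970504 0.028163931433399278 [-0.47746771  0.21212428 -0.60109094] 39.99360501766205
5 centre [0.55362397 0.01316957] res [0.8 0.3 0.8 0.6 1.5] glass mod45 [26.8 26.4 28.7 25.8 28.3]
```

>>> {"name": "play_rows", "arguments": {
  "deltas": [
    [0, 0, 0.006, 0, 0, 0, 1],
    [0, 0, 0.012, 0, 0, 0, 1],
    [0, 0, 0.016, 0, 0, 0, 1],
    [0, 0, 0.02, 0, 0, 0, 1],
    [0, 0, 0.024, 0, 0, 0, 1],
    [0, 0, 0.024, 0, 0, 0, 1]
  ]
}}

```text
clock: 6.35
position: [0.5549, 0.0143, 0.0385]
tool_rot: [-3.141, 0.0, 0.418]
force: [0.9, -0.3, -1.9]
grip_width: 0.0282
finger_force: 40.0
```

>>> {"name": "play_rows", "arguments": {
  "deltas": [
    [0, 0, 0.003, 0, 0, 0, 1],
    [0, 0, 0.006, 0, 0, 0, 1],
    [0, 0, 0.009, 0, 0, 0, 1],
    [0, 0, 0.009, 0, 0, 0, 1]
  ]
}}

```text
clock: 6.75
position: [0.5547, 0.0143, 0.034]
tool_rot: [-3.141, 0.001, 0.418]
force: [-1.6, -0.2, -2.1]
grip_width: 0.0286
finger_force: 40.1
```

Still no contact, with only the weight showing. The wheel is over the spigot, so I continue in small steps.

>>> {"name": "play_rows", "arguments": {
  "deltas": [
    [0, 0, 0.003, 0, 0, 0, 1],
    [0, 0, 0.006, 0, 0, 0, 1],
    [0, 0, 0.006, 0, 0, 0, 1]
  ]
}}

```text
clock: 7.05
position: [0.5547, 0.0143, 0.031]
tool_rot: [-3.141, 0.001, 0.418]
force: [-2.5, 0.9, -2.4]
grip_width: 0.0286
finger_force: 40.0
```

>>> {"name": "play_rows", "arguments": {
  "deltas": [
    [-0.001, -0.001, 0.003, 0, 0, 0, 1],
    [-0.002, -0.001, 0.006, 0, 0, 0, 1],
    [-0.002, -0.001, 0.006, 0, 0, 0, 1]
  ]
}}

```text
clock: 7.35
position: [0.5541, 0.0142, 0.0282]
tool_rot: [3.141, -0.0, 0.418]
force: [0.4, -1.3, -2.1]
grip_width: 0.0282
finger_force: 40.1
```

>>> {"name": "play_rows", "arguments": {
  "deltas": [
    [-0.0, 0, 0.002, 0, 0, 0, 1],
    [0, 0, 0.004, 0, 0, 0, 1],
    [0, 0, 0.004, 0, 0, 0, 1]
  ]
}}

```text
clock: 7.65
position: [0.5539, 0.0143, 0.0262]
tool_rot: [-3.142, 0.0, 0.418]
force: [0.1, -0.1, -0.7]
grip_width: 0.0283
finger_force: 40.1
```

>>> {"name": "play_rows", "arguments": {
  "deltas": [
    [0, 0, 0.001, 0, 0, 0, 1],
    [0, 0, 0.002, 0, 0, 0, 1],
    [0, 0, 0.003, 0, 0, 0, 1],
    [0, 0, 0.003, 0, 0, 0, 1]
  ]
}}

```text
clock: 8.05
position: [0.5539, 0.0143, 0.0252]
tool_rot: [3.142, -0.0, 0.418]
force: [-2.7, -0.2, 8.2]
grip_width: 0.0285
finger_force: 41.0
```

Contact at TCP 0.0255 matches the expected seated height. I ease off, open partly, lift and look.

>>> {"name": "play_rows", "arguments": {
  "deltas": [
    [0, 0, -0.002, 0, 0, 0, 0.5],
    [0, 0, -0.002, 0, 0, 0, 0.5],
    [0, 0, -0.002, 0, 0, 0, 0.5],
    [0, 0, -0.04, 0, 0, 0, 0.5],
    [0, 0, -0.12, 0, 0, 0, 0.5],
    [0, 0, -0.2, 0, 0, 0, 0.5],
    [0, 0, -0.28, 0, 0, 0, 0.5],
    [0, 0, -0.3, 0, 0, 0, 0.5],
    [0, 0, -0.3, 0, 0, 0, 0.5]
  ]
}}

```text
clock: 8.95
position: [0.5547, 0.0143, 0.1763]
tool_rot: [3.141, -0.003, 0.418]
force: [0.3, 0.2, -1.6]
grip_width: 0.0427
finger_force: 0.0
```

Run:
```python
from h import *
import json
s=observe();c=get_calibration("wrist");im=grab_frame("wrist");print(s["clock"],s["position"],s["tool_rot"],s["qpos"],s["grip_width"])
o=im[:,:,::-1].copy();cv2.imwrite("pics/w5.png",o);json.dump({k:np.array(v).tolist() for k,v in c.items()},open("pics/w5.json","w"))
from scipy.optimize import least_squares
hsv=cv2.cvtColor(im,cv2.COLOR_RGB2HSV);m=cv2.inRange(hsv,(0,110,40),(180,255,255))
n,l,st,ce=cv2.connectedComponentsWithStats(m)
P=[]
k=[i for i in range(1,n) if st[i,4]>80 and .028<np.hypot(*(onz(c,ce[i],.024)-[.5533,.0137,.024])[:2])<.048]
for z in(.016,.020,.024,.028,.032,.036):
    P=np.array([onz(c,ce[i],z)[:2] for i in k])
    r=least_squares(lambda v:np.hypot(*(P-v[:2]).T)-v[2],[.5533,.0137,.038],loss='soft_l1',f_scale=.001)
    a=np.degrees(np.arctan2(*(P-r.x[:2]).T[::-1]));print(z,len(P),r.x.round(4),(r.fun*1e3).round(1),(a%45).round(1))
```

```text
8.95 [0.55468403 0.01428792 0.17625783] [ 3.14056248e+00 -2.78205148e-03  4.17558456e-01] [-1.15767906e-03  4.80354911e-01 -1.78680061e-01  1.83747668e+00
  1.11868518e-01  8.30468123e-01 -1.38860202e+00] 0.04268523945123318
0.016 7 [0.5515 0.013  0.0389] [ 0.1 -0.  -0.  -0.1 -0.   0.1 -0. ] [27.6 27.7 27.6 27.5 27.6 27.6 27.5]
0.02 7 [0.5526 0.0134 0.0383] [ 0.1 -0.  -0.  -0.1 -0.   0.1 -0. ] [27.6 27.7 27.6 27.5 27.6 27.6 27.5]
0.024 7 [0.5536 0.0139 0.0378] [ 0.1 -0.  -0.  -0.1 -0.   0.1 -0. ] [27.6 27.7 27.6 27.5 27.6 27.6 27.5]
0.028 7 [0.5547 0.0144 0.0373] [ 0.1 -0.  -0.  -0.1 -0.   0.1 -0. ] [27.6 27.7 27.6 27.5 27.6 27.6 27.5]
0.032 7 [0.5557 0.0149 0.0368] [ 0.1 -0.  -0.  -0.1 -0.   0.1 -0. ] [27.6 27.7 27.6 27.5 27.6 27.6 27.5]
0.036 7 [0.5568 0.0153 0.0363] [ 0.1 -0.  -0.  -0.1 -0.   0.1 -0. ] [27.6 27.7 27.6 27.5 27.6 27.6 27.5]
```

View pics/w5.png

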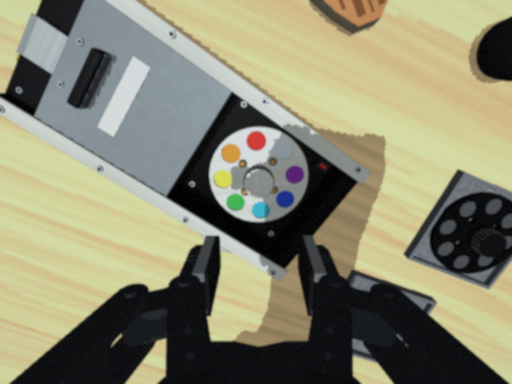

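The wheel is seated: brass shows in the holes near (243,163) and (272,161), and the glass circle radius of 37.9 mm matches the plane at z = 24 mm. The ridge is at (89,79). Now I shut the fingers and go behind the ridge, on its +y side, to push the cover.

>>> {"name": "play_rows", "arguments": {
  "deltas": [
    [0.03, -0.05, 0.0, 0, 0, -0.06, 1],
    [0.07, -0.1, 0.01, 0, 0, -0.12, 1],
    [0.1, -0.15, 0.02, 0, 0, -0.18, 1],
    [0.14, -0.2, 0.03, 0, 0, -0.24, 1],
    [0.17, -0.25, 0.04, 0, 0, -0.3, 1],
    [0.2, -0.3, 0.06, 0, 0, -0.36, 1],
    [0.223, -0.327, 0.08, 0, 0, -0.42, 1],
    [0.223, -0.327, 0.1, 0, 0, -0.465, 1],
    [0.223, -0.327, 0.112, 0, 0, -0.465, 1],
    [0.223, -0.327, 0.112, 0, 0, -0.465, 1]
  ]
}}

```text
clock: 10.0
position: [0.5885, 0.2082, 0.1167]
tool_rot: [-3.139, 0.002, 1.388]
force: [0.3, -1.0, 0.0]
grip_width: 0.0001
finger_force: 0.0
```

Run:
```python
from h import *
s=observe();c=get_calibration("wrist");im=grab_frame("wrist");print(s["clock"],s["position"],s["tool_rot"],s["qpos"],s["grip_width"])
cv2.imwrite("pics/w6.png",im[:,:,::-1])
u=np.array([.179,.984,0]);print(tool(np.array([.5848,.1774,.063])+.032*u,s), tool(np.array([.5848,.1774,.063])+.016*u,s))
print(proj(c,[.5848,.1774,.074]))
```

```text
10.0 [0.58848253 0.20817977 0.11669021] [-3.13867461e+00  1.58931846e-03  1.38842015e+00] [-0.16476711  0.68276483 -0.40562258  1.67784468  0.33579324  0.85394909
 -0.89499753] 9.534063981313378e-05
[0.00230559 0.00407951 0.10736544] [-0.02969902  0.00415753  0.10741608]
[[259.50765006 256.05857337]]
```

View pics/w6.png

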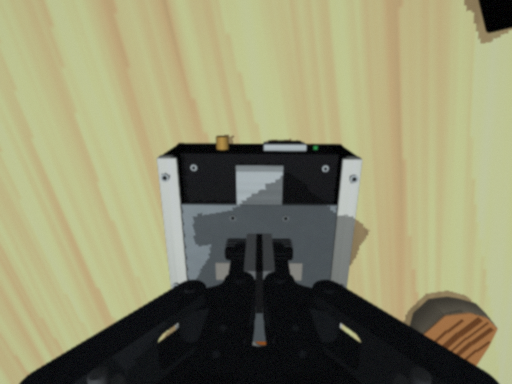

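The tool is lined up with the unit: the rails run vertically, and the ridge's back edge is near row 240, columns 227–293. I go down behind the ridge with a little extra clearance.

>>> {"name": "play_rows", "arguments": {
  "deltas": [
    [0.01, 0.004, 0.05, 0, 0, 0, 1],
    [0.01, 0.004, 0.09, 0, 0, 0, 1],
    [0.01, 0.004, 0.106, 0, 0, 0, 1],
    [0.01, 0.004, 0.106, 0, 0, 0, 1]
  ]
}}

```text
clock: 10.45
position: [0.5919, 0.2131, 0.0652]
tool_rot: [-3.141, 0.001, 1.39]
force: [-0.3, -0.4, 0.5]
grip_width: 0.0
finger_force: 0.0
```

>>> {"name": "play_rows", "arguments": {
  "deltas": [
    [-0.02, 0, 0.003, 0, 0, 0, 1],
    [-0.04, 0, 0.003, 0, 0, 0, 1],
    [-0.06, 0, 0.003, 0, 0, 0, 1],
    [-0.08, 0, 0.003, 0, 0, 0, 1],
    [-0.1, 0, 0.003, 0, 0, 0, 1],
    [-0.12, 0, 0.003, 0, 0, 0, 1],
    [-0.14, 0, 0.003, 0, 0, 0, 1],
    [-0.16, 0, 0.003, 0, 0, 0, 1],
    [-0.18, 0, 0.003, 0, 0, 0, 1],
    [-0.2, 0, 0.003, 0, 0, 0, 1]
  ]
}}

```text
clock: 11.45
position: [0.5743, 0.1143, 0.0642]
tool_rot: [-3.141, 0.0, 1.392]
force: [-0.7, 2.2, 1.0]
grip_width: -0.0001
finger_force: 0.9
```

>>> {"name": "play_rows", "arguments": {
  "deltas": [
    [-0.015, 0, 0, 0, 0, 0, 1],
    [-0.03, 0, 0, 0, 0, 0, 1],
    [-0.045, 0, 0, 0, 0, 0, 1],
    [-0.06, 0, 0, 0, 0, 0, 1],
    [-0.07, 0, 0, 0, 0, 0, 1]
  ]
}}

```text
clock: 11.95
position: [0.5681, 0.0799, 0.0643]
tool_rot: [-3.141, 0.0, 1.391]
force: [-0.8, 2.8, -0.7]
grip_width: 0.0002
finger_force: 0.8
```

>>> {"name": "play_rows", "arguments": {
  "deltas": [
    [-0.006, 0, 0, 0, 0, 0, 1],
    [-0.012, 0, 0, 0, 0, 0, 1],
    [-0.018, 0, 0, 0, 0, 0, 1],
    [-0.024, 0, 0, 0, 0, 0, 1]
  ]
}}

```text
clock: 12.35
position: [0.5661, 0.0688, 0.0643]
tool_rot: [-3.141, -0.0, 1.392]
force: [-0.2, 2.5, -0.2]
grip_width: -0.0002
finger_force: 0.8
```

>>> {"name": "play_rows", "arguments": {
  "deltas": [
    [-0.004, 0, 0, 0, 0, 0, 1],
    [-0.008, 0, 0, 0, 0, 0, 1],
    [-0.012, 0, 0, 0, 0, 0, 1]
  ]
}}

```text
clock: 12.65
position: [0.5652, 0.064, 0.0643]
tool_rot: [3.141, -0.002, 1.393]
force: [-0.4, 5.7, -1.4]
grip_width: 0.0005
finger_force: 3.0
```

The force is rising to 5.7 N, so the tab is at the ledge. About 11 mm are left.

>>> {"name": "play_rows", "arguments": {
  "deltas": [
    [-0.004, 0, 0, 0, 0, 0, 1],
    [-0.008, 0, 0, 0, 0, 0, 1],
    [-0.012, 0, 0, 0, 0, 0, 1],
    [-0.015, 0, 0, 0, 0, 0, 1]
  ]
}}

```text
clock: 13.05
position: [0.5641, 0.0575, 0.0644]
tool_rot: [3.141, -0.003, 1.393]
force: [1.9, 18.0, -5.8]
grip_width: 0.0002
finger_force: 9.0
```

>>> {"name": "play_rows", "arguments": {
  "deltas": [
    [-0.003, 0, 0, 0, 0, 0, 1],
    [-0.006, 0, 0, 0, 0, 0, 1],
    [-0.008, 0, 0, 0, 0, 0, 1]
  ]
}}

```text
clock: 13.35
position: [0.564, 0.0572, 0.0646]
tool_rot: [3.14, -0.008, 1.395]
force: [4.5, 33.7, -9.8]
grip_width: 0.0002
finger_force: 17.0
```

The force jumps with no motion, so this is either the hard stop or a jam. I back off, rise and look.

>>> {"name": "play_rows", "arguments": {
  "deltas": [
    [0.02, 0, 0, 0, 0, 0, 1],
    [0.04, 0, -0.02, 0, 0, 0, 1],
    [0.05, 0, -0.1, 0, 0, 0, 1],
    [0.08, 0, -0.18, 0, 0, 0, 1],
    [0.12, 0, -0.26, 0, 0, 0, 1],
    [0.16, 0, -0.3, 0, 0, 0, 1],
    [0.2, 0, -0.3, 0, 0, 0, 1],
    [0.2, 0, -0.3, 0, 0, 0, 1]
  ]
}}

```text
clock: 14.15
position: [0.5811, 0.1527, 0.2159]
tool_rot: [3.14, -0.002, 1.394]
force: [-0.7, -0.6, -0.1]
grip_width: -0.0004
finger_force: 0.0
```

Run:
```python
from h import *
s=observe();c=get_calibration("wrist");im=grab_frame("wrist");sd=grab_frame("side");print(s["clock"],s["position"],s["tool_rot"],s["force"])
o=cv2.resize(im[:,:,::-1][40:330,90:430],None,fx=1.6,fy=1.6,interpolation=2)[:464]
t=cv2.resize(sd[:,:,::-1][180:265,170:300],None,fx=1.9,fy=1.9,interpolation=2)
v=np.zeros((600,800,3),np.uint8);v[:o.shape[0],:o.shape[1]]=o;v[:t.shape[0],545:545+t.shape[1]]=t;cv2.imwrite("pics/w7.png",v)
u=np.array([.179,.984,0]);H=np.array([.5533,.0137,0])
for k in(.028,.033,.038):print(k,proj(c,H+u*k+[0,0,.074]))
```

```text
14.15 [0.58105365 0.15274413 0.21587309] [ 3.13997631e+00 -1.55802563e-03  1.39423194e+00] [-0.69424864 -0.60371806 -0.11649182]
0.028 [[254.72455498 272.64092064]]
0.033 [[254.72129475 268.88202724]]
0.038 [[254.7180027  265.08643511]]
```

View pics/w7.png

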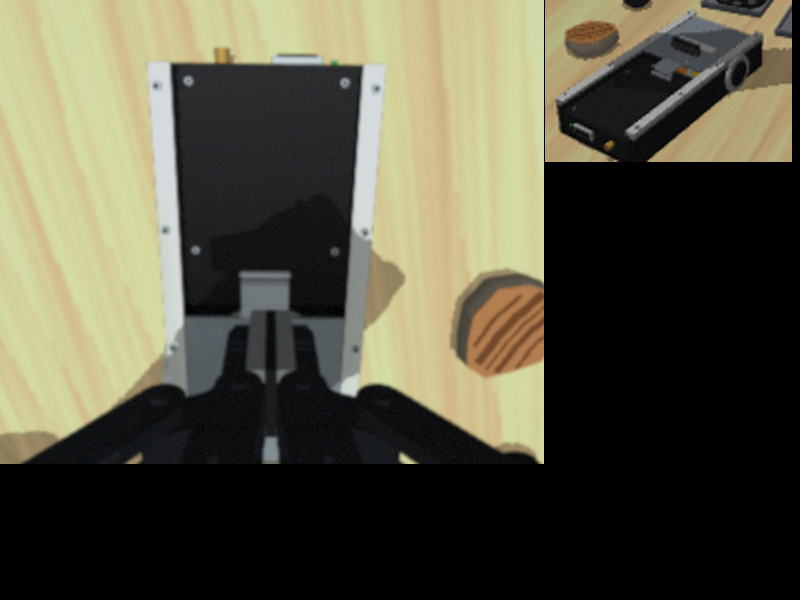

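The cover now reaches over the wheel: plate rear edge at crop row 316, tab end at row 272. I compare the travel with the open view, taking edge rows by gradient.

Run:
```python
from h import *
u=np.array([.179,.984,0]);H=np.array([.5533,.0137,0])
s=observe();cn=get_calibration("wrist");T=R.from_euler('xyz',s["tool_rot"]);Q=T.inv()*R.from_euler('xyz',cn["rotation"]);t=T.inv().apply(cn["xyz"]-s["position"])
T6=R.from_euler('xyz',[-3.13867461,.00158931846,1.38842015]);c6=dict(cn,xyz=T6.apply(t)+[.58848253,.20817977,.11669021],rotation=(T6*Q).as_euler('xyz'))
im7=grab_frame("wrist")[:,:,::-1];cv2.imwrite("pics/w8.png",im7);im6=cv2.imread("pics/w6.png")
for n,im,c,cols,lo,hi in(("open",im6,c6,(190,225),190,215),("open",im6,c6,(295,325),190,215),("now",im7,cn,(212,232),225,250),("now",im7,cn,(280,300),225,250)):
    g=cv2.cvtColor(im,cv2.COLOR_BGR2GRAY)[:,cols[0]:cols[1]].mean(1);r=lo+np.argmax(np.diff(g)[lo:hi])+1
    X=onz(c,(sum(cols)/2,r),.056);print(n,r,X.round(4),"unit y of ridge",((X-H)@u-.032).round(4))
```

```text
open 204 [0.5524 0.2175 0.056 ] unit y of ridge 0.1684
open 205 [0.6279 0.2029 0.056 ] unit y of ridge 0.1675
now 236 [0.5269 0.082  0.056 ] unit y of ridge 0.0304
now 236 [0.6042 0.068  0.056 ] unit y of ridge 0.0305
```

The cover travelled 137.5 mm. It went past the 5–10 N ledge and then met a hard stop at 18–34 N, so it is shut and clicked. The arm is clear, so I hand in.

```bash
python3 -c "
from workcell import *
print(job_done())"
```

```text
the job is handed in; nothing more can be done
None
```

The silver wheel is seated on the hub over its studs and released, and the cover is pushed to its hard stop; I inferred the tab click from force and travel and did not see it directly. The job is handed in.

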